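# Lay a boiled-egg breakfast round the plate

## Robot

A 6-joint arm with a two-finger parallel gripper is mounted at the origin on a cart in front of the work surface, level with it; the furniture and walls round the work are solid. World frame = base frame: x ahead of the robot, y to its left, z up, the work surface at z = 0. Lengths are in mm, angles in rad, forces in N, time in s.
With the tool pointing down it reaches from about 300 to 775 mm from the base axis. Payload 14.6 kg.
Tool frame: the origin (TCP) lies between the finger pads; the fingertips stand 11 mm ahead of it and the grasp point (between the pads) lies 8 mm behind it; z points along the fingers, y is the line along which they close (so a half turn about z gives the same grasp; the last joint's range is limited). The gripper opens to 85 mm and grips with 20 to 120 N. Pads are 22 mm wide; open, the fingers measure 114 mm over their backs; the gripper's body (76 mm by 85 mm) begins 54 mm behind the grasp point. The pads swing forward as they close: fully open they stand 13 mm farther back than shut.
Start: joints at [-1.276, 0.3, 1.521, -0, 1.321, -0.067], TCP at [194.67, -514.386, 242.281] pointing down, gripper open.
Joint ranges: [-3.03, 3.03], [-0.79, 2.21], [0.23, 2.52], [-1.04, 4.18], [0, 3.07], [-2.55, 2.55]. Speed limits (rad/s): [2.22, 2.22, 2.57, 3.14, 3.14, 3.14].

## Interface

Orientations are given as a unit quaternion [w, x, y, z].
In Python, from rig import * gives the robot as it stands. The module is installed in compiled form; this text tells all that it offers.
- The arm moves only by the tool drive_tool, never from a script. Its argument "targets" is a list of rows, each a list of 2 entries, a list of its own where there are three numbers: the shift along the tool's x, y, z in cm, then the turn about the tool's z in degrees. A call has 1 to 10 rows; each row shifts and turns the commanded pose from where the row before left it, along the tool's axes as they then stand; what a row does not reach is not made up. A row lasts 1/8 s, in which the tool goes at most 62.5 mm and 10.7 degrees, less where a joint would pass 70% of its speed; a pose out of reach is approached as far as the arm can. A call with a gripper value outside its range is refused whole. "gripper" is the closure, from -1 (fully open) to 1 (shut), set as the call begins (left out, the last holds). The fingers move at their own pace and stop on an object; the grip force is fixed at half the most. Time passes only in rows, so rows that do not move let the fingers close. It gives the time, the measured TCP pose, the force, the opening and the grip force at its end, in the units of the state.
- observe(): the state, without advancing time (a new reading comes with each control period).
- grab_frame(name): name is "scene" or "top"; returns a dict with "pixels" (384x512x3 uint8, red, green, blue), "fov_y" (degrees; the focal length in pixels is half the picture's height over the tangent of half this angle, whatever the lens; pixels are square), "cx", "cy" (the principal point, pixels), "k1" (the pictures are not rectified: a ray, as slopes to the right and down, at radius r is drawn at 1 + k1 r^2 times it, then the intrinsics apply), "extrinsics" (4x4, takes a point from camera to world coordinates). Camera axes: x right, y up, looking along -z (the intrinsics and any distortion apply to the point x, -y, -z); pixel columns grow to the right and rows downward; lengths in mm; the calibration is good to about 2 mm. A picture is of the moment at which its call begins. There is no depth.
- hand_in(): hands the job in; it is judged then, once.
Trained networks look in the newest picture that a camera, given by its name, has taken for a name from the list of things; names that differ only in an ending like _2 or _b are one class to them, and where a whole thing is asked for, a point or a joint stands for the part that bears it (a point fixed in the world has none). Each returns a list of dicts, best first, with "score" (0 to 1); they miss things now and then, are a little off and sometimes report something else, mostly with a low value. They report only what shows in the picture. A call takes as long as a camera call.
- silhouettes(label, camera): "mask" (384x512 bool, what is visible of it) and "xy" ([column, row] in pixels, amid what is visible of it).
The state is a dict: "clock": time; "joint_positions": joint angles; "joint_velocities": joint speeds; "joint_torque": joint torques, N m; "tcp_pos": TCP position; "eef_rot": TCP orientation; "ft_force": force on the tool from outside, world axes, zero at the start; "moment": the same for the moment, N m; "finger_gap": finger opening in mm; "finger_force": force on a finger pad.
Only numpy, scipy, OpenCV 4.12 (cv2) and the standard library are available. Lean on these libraries where they do the work, as an engineer would, in place of code of your own. Each camera call takes 0.05 s, during which the arm holds its last target. There are 200 camera calls.

## Task

Lay the breakfast place as seen from where you stand: the egg cup upright on the middle of the plate with the egg standing in it, blunt end down as it stands now; the salt shaker to the left of the plate and the teaspoon to its right, each in line with the plate's middle and about 25 mm clear of its rim. The spoon lies straight, pointing directly away from you with its bowl at the far end. The shaker stands upright, everything is let go and still, and the lime stays where it is.

Things in the scene. Friction and masses are not known exactly. Their poses are not given: they have to be found in the camera images.
- plate: White round plate, 120 mm across, fixed to the worktop on one side of the robot. Origin: centre of its underside on the worktop; its axes stay parallel to the world's (x away from the robot, y to the left). Its flat middle, 82 mm across, is 6 mm above the worktop; the sloping rim is 13 mm high.
- egg_block: Pale wooden block, 64 x 64 mm, 24 mm high, fixed among the things on the other side, sides parallel to the world's axes, with one round hollow 37 mm across in its top in which the egg stands at the start. Origin: centre of its underside.
- egg: Brown hen's egg, 44 mm across, 57 mm tall, standing blunt end down, about 60 g. Origin: on its axis at the widest section, 25 mm above the blunt lower end and 32 mm below the tip; z is its long axis, up. In the block the origin is about 37 mm above the worktop; seated in the egg cup it is about 64 mm above the egg cup's foot (14 mm above its rim).
- egg_cup: Small brown wooden egg cup, round and open at the top, 50 mm tall. The cup part is 48 mm across outside from 31 mm up to the rim; mouth 37 mm across; waist 26 mm and foot 42 mm across. Stands upright at the start; origin: centre of its underside, z up. About 90 g.
- salt: Salt shaker: small clear glass shaker with a grey domed top, round, 44 mm across up to 66 mm, top 34 mm across, 90 mm tall, upright. Origin: centre of its underside, z up. About 100 g.
- teaspoon: Small steel teaspoon lying flat, 138 mm long, up to 28 mm wide at the bowl, 12 mm high. Origin: under the middle of its length, on the worktop; x runs along it from the handle to the bowl, z up. At the start it lies roughly across, bowl to the left. About 20 g. (The longer spoon and the fork at the back are not meant.)
- teaspoon_bowl (a point): A point in the teaspoon's bowl, 55 mm from its origin towards the bowl end.
- lime: Green lime, 60 x 48 x 48 mm, lying loose among the things. A bystander: it stays where it is. Origin: on the worktop under its middle at the start.

How it is judged (in metres and radians):
At the end, for the whole second after the job is handed in: Cup upright on the plate, within 15 mm of its centre; egg seated upright in it (8 mm). Shaker left, teaspoon right: rim gap 10 to 40 mm, within 15 mm of in line with the centre; shaker upright, spoon within 0.17 rad of straight ahead, bowl far. All at rest on the worktop (z of egg_cup in the frame of plate between 0.003 and 0.012 m and horizontal distance between egg_cup and plate below 0.015 m and angle between egg_cup's own z axis and vertical below 0.12 rad and horizontal distance between egg and egg_cup below 0.008 m and angle between egg's own z axis and vertical below 0.4 rad and z of egg in the frame of egg_cup between 0.055 and 0.072 m and y of salt in the frame of plate between 0.092 and 0.122 m and x of salt in the frame of plate between -0.015 and 0.015 m and y of teaspoon in the frame of plate between -0.114 and -0.084 m and x of teaspoon in the frame of plate between -0.015 and 0.015 m and angle between the x axis of teaspoon and the x axis of plate, either way round below 0.17 rad and x of teaspoon_bowl in the frame of plate above 0.03 m and angle between each of salt, teaspoon's own z axis and vertical below 0.1 rad and height (world z) of each of salt, teaspoon below 0.006 m and linear speed of each of egg, egg_cup, salt, teaspoon below 0.02 m/s); the robot touches nothing.
It fails at once if the lime is pushed more than 30 mm from its place (distance of lime from where it was at the start of the episode above 0.03 m).
It also fails if it takes over 109 s, if anything falls off the work surface, if the arm or the gripper's body presses on something with over 40 N, if the wrist force passes 120 N, or if a joint passes its speed limit or range.

## Working session

There is one attempt and no reset: what is moved stays moved. The work goes in short steps, Python scripts to look and compute and a tool call to move; the robot and the scene stay as the last step left them, time stands still between calls to the robot, and variables do not carry over. Pictures are saved under pics/ and viewed, at most 14 in all, crops included, and the job is handed in when it is done.

Besides the shell and the picture viewer there is one more tool, called as name(argument=value, ...), one argument or row to a line, values as JSON. drive_tool: Moves the arm, as the interface text tells. Its arguments: {"type":"object","properties":{"targets":{"type":"array"},"gripper":{"type":"number"}},"required":["targets"]}

```bash
mkdir -p pics
cat > h.py <<'E'
from rig import *
import numpy as np, cv2
def ray(f,uv):
    uv=np.atleast_2d(np.array(uv,float)); F=192/np.tan(np.radians(f["fov_y"])/2)
    d=(uv-[f["cx"],f["cy"]])/F; s=d.copy()
    for _ in range(20): s=d/(1+f["k1"]*(s**2).sum(1,keepdims=True))
    E=np.array(f["extrinsics"]); c=np.c_[s[:,0],-s[:,1],-np.ones(len(s))]
    return E[:3,3],c@E[:3,:3].T
def at(f,uv,z):
    o,d=ray(f,uv); return o+d*((z-o[2])/d[:,2])[:,None]
def proj(f,P):
    E=np.array(f["extrinsics"]); F=192/np.tan(np.radians(f["fov_y"])/2)
    c=(np.atleast_2d(np.array(P,float))-E[:3,3])@E[:3,:3]; s=np.c_[c[:,0],-c[:,1]]/-c[:,2:]
    return s*(1+f["k1"]*(s**2).sum(1,keepdims=True))*F+[f["cx"],f["cy"]]
E
python3 - <<'E'
from h import *
fs={n:grab_frame(n) for n in("scene","top")}
ims=[]
for n,f in fs.items():
    im=f["pixels"][:,:,::-1].copy()
    cv2.imwrite(f"pics/{n}0.png",cv2.resize(im,(800,600)))
    print(n,f["fov_y"],f["k1"],np.round(f["extrinsics"],2).tolist())
    for l in("plate","egg_block","egg","egg_cup","salt","teaspoon","teaspoon_bowl","lime"):
        for r in silhouettes(l,n)[:2]:
            m=r["mask"]; ys,xs=np.nonzero(m)
            print(n,l,round(r["score"],2),np.round(r["xy"],1),(xs.min(),xs.max(),ys.min(),ys.max()) if len(xs) else None,len(xs),"at z0/30",[np.round(at(f,r["xy"],z)[0,:2],0).tolist() for z in(0,30)])
print(observe())
E
```

```text
scene 46.25749017899135 -0.17688788608799372 [[-0.61, 0.55, -0.56, -365.95], [-0.79, -0.44, 0.43, 636.82], [-0.01, 0.71, 0.71, 1048.05], [0.0, 0.0, 0.0, 1.0]]
scene plate 0.67 [193.4 227.4] (np.int64(176), np.int64(214), np.int64(212), np.int64(243)) 979 at z0/30 [[438.0, 238.0], [415.0, 249.0]]
scene salt 0.77 [270.2 178.5] (np.int64(266), np.int64(278), np.int64(167), np.int64(192)) 262 at z0/30 [[458.0, -83.0], [435.0, -62.0]]
scene teaspoon 0.46 [267.6 171.9] (np.int64(264), np.int64(267), np.int64(170), np.int64(173)) 11 at z0/30 [[489.0, -97.0], [465.0, -76.0]]
top 44.93863534270308 -0.039752537580954886 [[0.01, 1.0, -0.09, 340.59], [-1.0, 0.01, 0.03, 30.32], [0.03, 0.09, 1.0, 1223.07], [0.0, 0.0, 0.0, 1.0]]
top egg_block 0.77 [384.5 203.2] (np.int64(375), np.int64(403), np.int64(189), np.int64(215)) 507 at z0/30 [[414.0, -353.0], [412.0, -344.0]]
top egg 0.56 [393.1 201.4] (np.int64(385), np.int64(400), np.int64(195), np.int64(209)) 188 at z0/30 [[419.0, -376.0], [417.0, -366.0]]
top egg_cup 0.7 [355.4 176.1] (np.int64(348), np.int64(368), np.int64(168), np.int64(185)) 298 at 
[... 622 characters left out ...]
sitions': array([-1.27561173e+00,  2.99880640e-01,  1.52098452e+00, -1.33928633e-05,
        1.32068864e+00, -6.65787589e-02]), 'joint_velocities': array([ 0.00122362, -0.00039652,  0.001574  , -0.0002235 , -0.00128497,
       -0.00029163]), 'joint_torque': array([ 3.25107088e-03, -5.43337226e+01, -3.61975193e+01, -1.60572415e-05,
        6.28612834e-04,  6.47866720e-07]), 'tcp_pos': array([ 194.6630922 , -514.39729871,  242.29776059]), 'eef_rot': array([ 2.00394312e-05,  9.83685165e-01,  1.79898569e-01, -4.23013216e-06]), 'ft_force': array([-0.20907728, -0.364129  ,  0.38764465]), 'moment': array([ 0.01306489,  0.00350794, -0.01479593]), 'finger_force': 0.0, 'finger_gap': 85.02617681016737}
```

View pics/scene0.png

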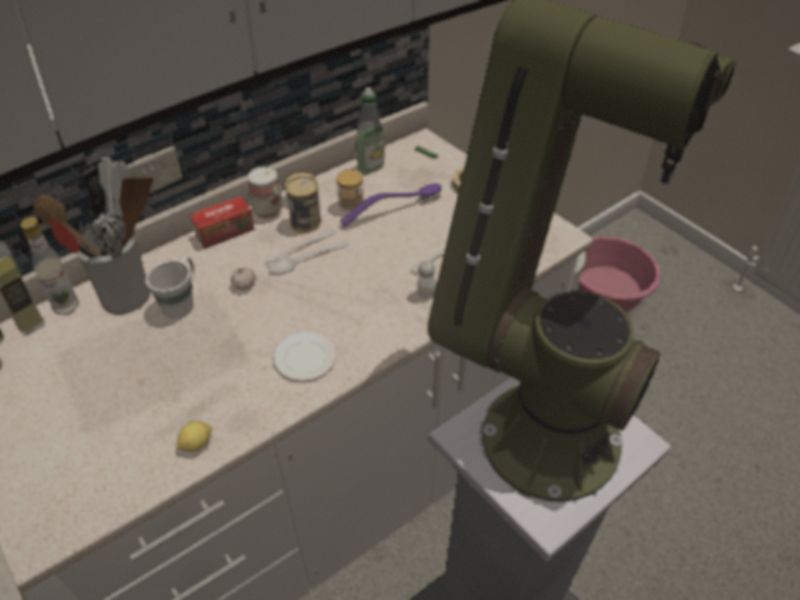

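View pics/top0.png

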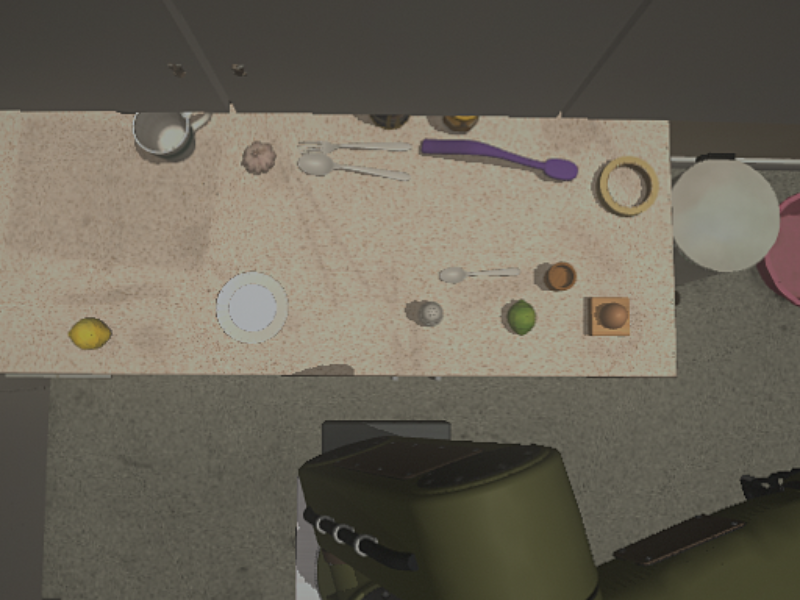

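The top view (800-px scale) shows the plate at (252,307), salt at (430,314), teaspoon at (480,272) with its bowl on the left, egg cup at (561,276), lime at (521,317), and egg in its block at (612,316). Next I'll project models onto the picture to refine these.

```bash
cat > ov.py <<'E'
from h import *
def circ(x,y,z,r): t=np.linspace(0,2*np.pi,60); return np.c_[x+r*np.cos(t),y+r*np.sin(t),t*0+z]
def overlay(f,curves,box,s,name):
    x0,y0,x1,y1=box; im=f["pixels"][y0:y1,x0:x1,::-1]
    im=cv2.convertScaleAbs(cv2.resize(im,None,fx=s,fy=s,interpolation=cv2.INTER_CUBIC),alpha=1.3)
    raw=im.copy()
    for P,c in curves:
        q=((proj(f,P)-[x0,y0]+.5)*s).astype(np.int32); cv2.polylines(im,[q],False,c,1,cv2.LINE_AA)
    cv2.imwrite(name,np.vstack([raw,im]))
E
python3 - <<'E'
from ov import *
f=grab_frame("top"); hsv=cv2.cvtColor(f["pixels"],cv2.COLOR_RGB2HSV)
# plate: bright low-sat blob
g=f["pixels"].astype(int); m=((hsv[...,1]<35)&(hsv[...,2]>110)).astype(np.uint8); m[:,:130]=0;m[:,200:]=0;m[:165]=0;m[230:]=0
n,l,st,c=cv2.connectedComponentsWithStats(m); i=1+np.argmax(st[1:,4]); print("plate",st[i],c[i]); P=at(f,c[i],12)[0]; print(P)
for r in silhouettes("teaspoon","top")[:1]:
    ys,xs=np.nonzero(r["mask"]); W=at(f,np.c_[xs,ys],5)[:,:2]; mu=W.mean(0); u,s,v=np.linalg.svd(W-mu); d=v[0]; d*=np.sign(d[1]); t=(W-mu)@d
    T=mu+d*(t.max()+t.min())/2; print("spoon",T,d,np.degrees(np.arctan2(d[1],d[0])),t.max()-t.min())
b=silhouettes("egg_block","top")[0]["mask"]; e=silhouettes("egg","top"); 
if e: b|=e[0]["mask"]
ys,xs=np.nonzero(b); B=at(f,[(xs.min()+xs.max())/2,(ys.min()+ys.max())/2],20)[0]; print("block",xs.min(),xs.max(),ys.min(),ys.max(),B)
r=silhouettes("egg_cup","top")[0]; ys,xs=np.nonzero(r["mask"]); C=at(f,[xs.min()+10,(ys.min()+ys.max())/2],45)[0]; C=at(f,[(xs.min()+xs.max())/2,(ys.min()+ys.max())/2],38)[0]; print("cup",C)
r=silhouettes("salt","top")[0]; ys,xs=np.nonzero(r["mask"]); S=at(f,[(xs.min()+xs.max())/2,(ys.min()+ys.max())/2],50)[0]; print("salt",S)
G=(0,255,0);R=(0,0,255);Y=(255,255,0)
sq=np.array([[1,1],[1,-1],[-1,-1],[-1,1],[1,1]])*32
cu=[(circ(*B[:2],37,22),R),(np.c_[sq+B[:2],[24]*5],G),(np.c_[sq+B[:2],[0]*5],G),(circ(*C[:2],50,24),G),(circ(*C[:2],50,18.5),Y),(circ(*C[:2],0,21),R),(circ(*S[:2],66,22),G),(circ(*S[:2],0,22),R),(circ(*S[:2],88,14),Y),
([[*(T-d*69),3],[*(T+d*69),3]],R),(circ(*(T+d*55),6,14),G)]
overlay(f,cu,(262,160,410,222),5,"pics/ov1.png")
E
```

```text
plate [ 138  172   47   48 1662] [160.82551143 196.46329723]
[426.27224251 238.73446517  12.        ]
spoon [ 488.73769511 -144.62818817] [-0.07625873  0.99708806] 94.37354952208675 133.87688855037914
block 376 402 190 214 [ 416.20556218 -358.75172873   20.        ]
cup [ 481.96972817 -272.74743352   38.        ]
salt [415.84361139 -56.33040764  50.        ]
```

View pics/ov1.png

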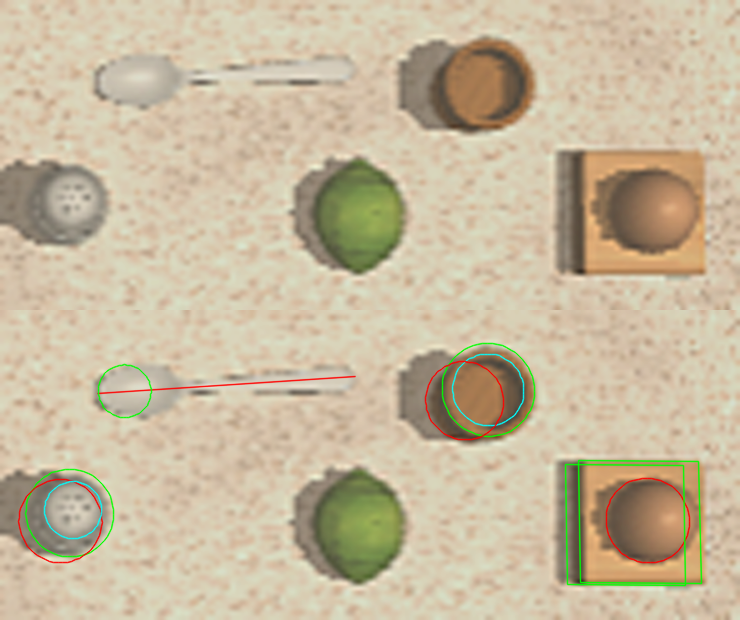

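The projected models match the picture closely. Corrected positions are cup (480,-273), egg and block (417,-361), salt about (416,-57), and spoon (488,-145) at about 94°. I'll move to the salt and check the plate.

drive_tool(
  targets=[
    [[0, 0, 0], 10.4],
    [[0, 0, 0], 10.34],
    [[2.2, -4.6, 0], 0],
    [[2.2, -4.6, 0], 0],
    [[2.2, -4.6, 0], 0],
    [[2.2, -4.6, 0], 0],
    [[2.2, -4.6, 0], 0],
    [[2.2, -4.6, 0], 0],
    [[2.2, -4.6, 0], 0],
    [[2.2, -4.6, 0], 0],
  ],
  gripper=-1,
)

```text
clock: 2.45
tcp_pos: [371.2, -144.9, 242.6]
eef_rot: [0.0, 1.0, -0.0, 0.0]
ft_force: [1.2, 0.3, -0.2]
finger_gap: 85.6
finger_force: 0.0
```

```bash
cat >> h.py <<'E'
def st():
    s=observe(); w,x,y,z=s["eef_rot"]; R=[1-2*(y*y+z*z),2*(x*y+w*z),2*(x*z-w*y)]
    print("t",round(s["clock"],2),"tcp",np.round(s["tcp_pos"],1),"yaw",round(float(np.degrees(np.arctan2(R[1],R[0]))),2),"gap",round(s["finger_gap"],1),"ff",round(s["finger_force"],1),"F",np.round(s["ft_force"],1),"j6",round(s["joint_positions"][5],2))
    return s
E
python3 - <<'E'
from ov import *
st()
cu=[(circ(427,238.5,13,60),(0,0,255)),(circ(427,238.5,6,41),(0,160,0))]
for n,b in(("top",(130,165,195,225)),("scene",(165,200,230,260))):
    f=grab_frame(n); overlay(f,cu,b,5,f"pics/pl_{n}.png")
a=cv2.imread("pics/pl_top.png");b=cv2.imread("pics/pl_scene.png");cv2.imwrite("pics/pl.png",np.hstack([a,b]))
E
```

```text
t 2.45 tcp [ 371.2 -144.9  242.6] yaw -0.02 gap 85.6 ff 0.0 F [ 1.2  0.3 -0.2] j6 1.11
```

View pics/pl.png

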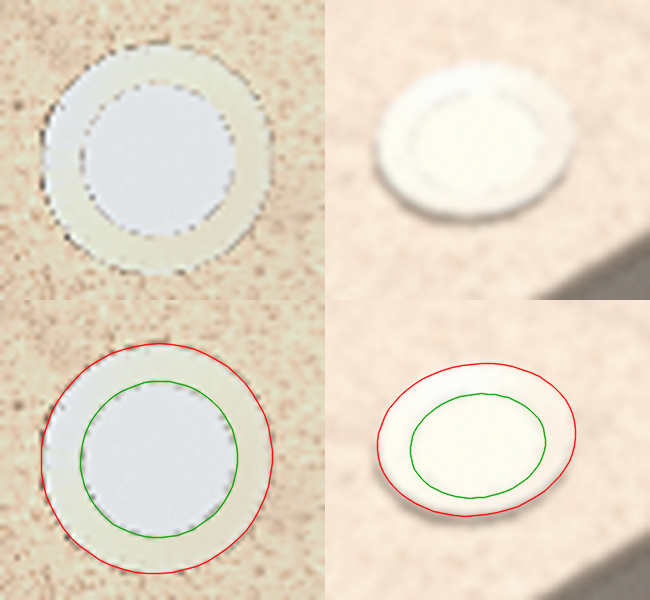

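The plate outline fits in both cameras, at (427, 238.5). Moving onto the salt.

drive_tool(
  targets=[
    [[2.2, -4.4, 0], 0],
    [[2.3, -4.4, 0], 0],
    [[0, 0, 4], 0],
    [[0, 0, 4], 0],
    [[0, 0, 4], 0],
    [[0, 0, 4], 0],
    [[0, 0, 2.5], 0],
    [[0, 0, 1.5], 0],
    [[0, 0, 0], 0],
  ],
)

```text
clock: 3.68
tcp_pos: [415.3, -58.7, 41.6]
eef_rot: [-0.0, 1.0, -0.0, -0.001]
ft_force: [0.5, -1.1, 0.7]
finger_gap: 85.7
finger_force: 0.0
```

drive_tool(
  targets=[
    [[0, 0, 0], 0],
    [[0, 0, 0], 0],
    [[0, 0, 0], 0],
    [[0, 0, 0], 0],
    [[0, 0, 0], 0],
    [[0, 0, 0], 0],
    [[0, 0, 0], 0],
    [[0, 0, 0], 0],
  ],
  gripper=1,
)

```text
clock: 4.68
tcp_pos: [416.5, -58.5, 43.4]
eef_rot: [0.0, 1.0, -0.0, 0.001]
ft_force: [-2.9, 1.4, 12.4]
finger_gap: 37.4
finger_force: 59.0
```

Run:
```python
from ov import *
st()
a=[]
for n,b in(("top",(225,140,325,240)),("scene",(235,130,335,230))):
    f=grab_frame(n);x0,y0,x1,y1=b; a.append(cv2.resize(cv2.convertScaleAbs(f["pixels"][y0:y1,x0:x1,::-1],alpha=1.4),(400,400),interpolation=cv2.INTER_CUBIC))
cv2.imwrite("pics/s1.png",np.hstack(a))
```

```text
t 4.67 tcp [416.5 -58.5  43.4] yaw -0.01 gap 37.4 ff 59.0 F [-2.9  1.4 12.4] j6 1.34
```

View pics/s1.png

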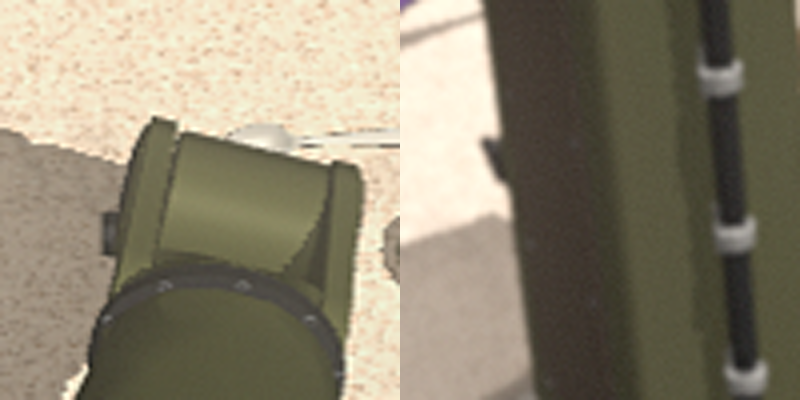

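The arm hides the grip in both views, so I'll lift gently and check the forces.

drive_tool(
  targets=[
    [[0, 0, -0.5], 0],
    [[0, 0, -1], 0],
    [[0, 0, -1.5], 0],
    [[0, 0, -3], 0],
    [[0, 0, -3], 0],
    [[0, 0, -3], 0],
    [[0, -2, 0], 0],
    [[0, -4, 0], 0],
    [[0, -4, 0], 0],
    [[0, -4, 0], 0],
  ],
)

```text
clock: 6.02
tcp_pos: [415.5, 82.8, 162.9]
eef_rot: [-0.0, 1.0, -0.0, 0.0]
ft_force: [-0.1, -0.5, -0.1]
finger_gap: 38.0
finger_force: 59.7
```

drive_tool(
  targets=[
    [[0, -4, 0], 0],
    [[0, -4, 0], 0],
    [[0, -4, 0], 0],
    [[0, -4, 0], 0],
    [[0, -4, 0], 0],
    [[0, -4, 0], 0],
    [[0, -3, 0], 0],
    [[0, 0, 0], 0],
  ],
)

```text
clock: 7.02
tcp_pos: [415.4, 352.9, 162.5]
eef_rot: [-0.0, 1.0, 0.001, -0.0]
ft_force: [0.1, -0.8, -2.2]
finger_gap: 37.6
finger_force: 59.7
```

Run:
```python
from ov import *
s=st(); p=s["tcp_pos"]
a=[]
for n in("top","scene"):
    f=grab_frame(n);x,y=proj(f,p)[0].astype(int); x0,y0=x-40,y-40; a.append(cv2.resize(cv2.convertScaleAbs(f["pixels"][y0:y0+80,x0:x0+80,::-1],alpha=1.4),(400,400),interpolation=cv2.INTER_CUBIC))
cv2.imwrite("pics/s2.png",np.hstack(a))
```

```text
t 7.03 tcp [415.4 352.9 162.5] yaw 0.1 gap 37.6 ff 59.7 F [ 0.1 -0.8 -2.2] j6 2.21
```

View pics/s2.png

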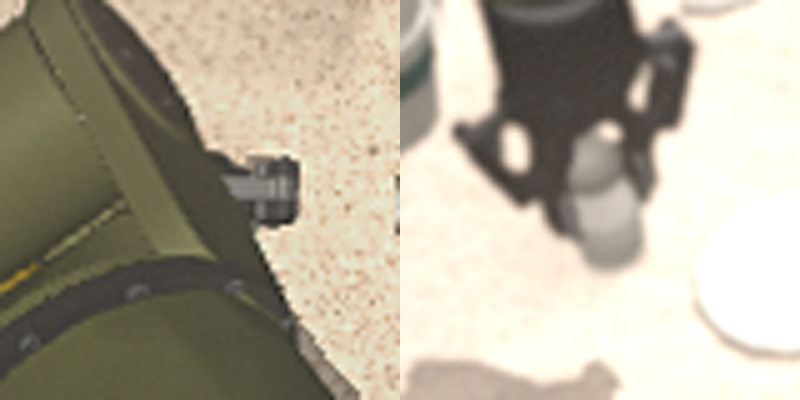

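Run:
```python
from ov import *
f=grab_frame("scene"); m=silhouettes("salt","scene")
for r in m[:2]:
    ys,xs=np.nonzero(r["mask"]); print(r["score"],xs.min(),xs.max(),ys.min(),ys.max())
cu=[(circ(415.4,352.9,119,22),(0,0,255)),(circ(415.4,352.9,185,22),(0,160,0)),(circ(415.4,352.9,207,17),(255,0,0))]
x,y=proj(f,[415,353,162])[0].astype(int)
overlay(f,cu,(x-35,y-25,x+35,y+25),6,"pics/s3.png")
```

```text
0.82 149 165 200 227
```

View pics/s3.png

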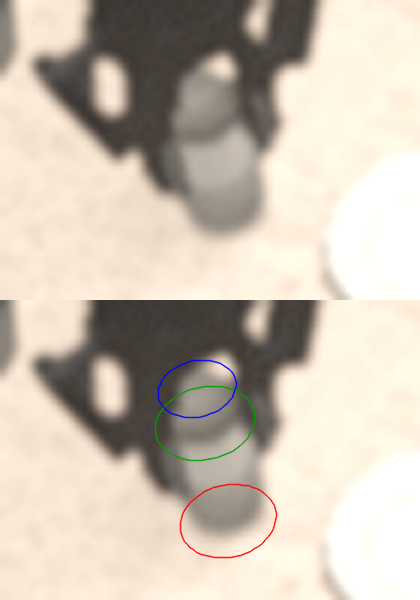

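The shaker hangs upright and close to the expected axis. I'll place it at (427, 345) and feel for contact.

drive_tool(
  targets=[
    [[1.15, 0.75, 0], 0],
    [[0, 0, 3], 0],
    [[0, 0, 4], 0],
    [[0, 0, 3], 0],
    [[0, 0, 1], 0],
    [[0, 0, 0.4], 0],
    [[0, 0, 0], 0],
    [[0, 0, 0], 0],
  ],
)

```text
clock: 8.22
tcp_pos: [427.8, 344.3, 49.3]
eef_rot: [-0.0, 1.0, -0.0, 0.001]
ft_force: [-0.3, 0.0, -1.5]
finger_gap: 37.3
finger_force: 59.7
```

drive_tool(
  targets=[
    [[0, 0, 0.2], 0],
    [[0, 0, 0.2], 0],
    [[0, 0, 0], 0],
  ],
)

```text
clock: 8.6
tcp_pos: [427.3, 344.0, 44.1]
eef_rot: [0.0, 1.0, -0.0, -0.0]
ft_force: [0.6, 0.4, -1.1]
finger_gap: 37.4
finger_force: 59.7
```

drive_tool(
  targets=[
    [[0, 0, 0.1], 0],
    [[0, 0, 0.1], 0],
    [[0, 0, 0], 0],
  ],
)

```text
clock: 8.98
tcp_pos: [427.8, 344.2, 43.5]
eef_rot: [-0.0, 1.0, -0.0, 0.001]
ft_force: [-3.1, -4.1, 12.9]
finger_gap: 37.6
finger_force: 62.0
```

drive_tool(
  targets=[
    [[0, 0, 0], 0],
    [[0, 0, 0], 0],
    [[0, 0, 0], 0],
    [[0, 0, 0], 0],
    [[0, 0, 0], 0],
  ],
  gripper=-1,
)

```text
clock: 9.6
tcp_pos: [427.3, 344.1, 42.2]
eef_rot: [0.0, 1.0, -0.0, -0.0]
ft_force: [0.8, -0.6, 0.2]
finger_gap: 85.3
finger_force: 0.0
```

drive_tool(
  targets=[
    [[0, 0, -3], 0],
    [[0, 0, -5], 0],
    [[0, 0, -4], -10],
    [[0, 0, -3], -10],
    [[0, 0, 0], -10],
    [[0, 0, 0], -10],
    [[0, 0, 0], -10],
    [[0, 0, 0], -10],
    [[0, 0, 0], -10],
    [[0, 0, 0], -10],
  ],
)

```text
clock: 10.85
tcp_pos: [427.3, 344.0, 192.3]
eef_rot: [-0.0, 0.764, 0.645, -0.0]
ft_force: [0.2, -0.1, -0.9]
finger_gap: 85.6
finger_force: 0.0
```

Run:
```python
from ov import *
st()
f=grab_frame("scene"); m=silhouettes("salt","scene")
for r in m[:2]:
    ys,xs=np.nonzero(r["mask"]); print(r["score"],xs.min(),xs.max(),ys.min(),ys.max(),at(f,r["xy"],45))
    q=np.vstack([proj(f,circ(427.5,344.3,z,rr)) for z,rr in((0,22),(66,22),(90,15))]); print(q.min(0),q.max(0))
```

```text
t 10.85 tcp [427.3 344.  192.3] yaw 80.32 gap 85.6 ff 0.0 F [ 0.2 -0.1 -0.9] j6 0.78
0.72 155 172 224 251 [[426.08269069 345.13030588  45.        ]]
[154.21479045 222.90700023] [172.68909069 252.62049181]
```

The salt stands at (426,345). Next is the egg cup.

drive_tool(
  targets=[
    [[0, 0, 0], -9.68],
    [[-5, 0.4, 0], 0],
    [[-5.2, 0.4, 0], 0],
    [[-5.2, 0.4, 0], 0],
    [[-5.2, 0.4, 0], 0],
    [[-5.2, 0.4, 0], 0],
    [[-5.2, 0.4, 0], 0],
    [[-5.2, 0.4, 0], 0],
    [[-5.2, 0.4, 0], 0],
    [[-5.2, 0.4, 0], 0],
  ],
)

```text
clock: 12.2
tcp_pos: [460.5, -123.9, 192.5]
eef_rot: [0.0, 0.711, 0.703, 0.0]
ft_force: [1.0, 0.5, 0.4]
finger_gap: 85.5
finger_force: 0.0
```

drive_tool(
  targets=[
    [[-5.2, 0.6, 0], 0],
    [[-5.2, 0.6, 0], 0],
    [[-4.7, 0.5, 0], 0],
    [[0, 0, 0], 0],
  ],
)

```text
clock: 12.7
tcp_pos: [476.4, -275.6, 191.8]
eef_rot: [-0.0, 0.712, 0.702, -0.0]
ft_force: [0.4, -0.1, -1.1]
finger_gap: 85.1
finger_force: 0.0
```

```bash
python3 -c "
from h import *
st()"
```

```text
t 12.7 tcp [ 476.4 -275.6  191.8] yaw 89.24 gap 85.1 ff 0.0 F [ 0.4 -0.1 -1.1] j6 -0.58
```

drive_tool(
  targets=[
    [[0.25, 0.4, 0], -0.8],
    [[0, 0, 4], 0],
    [[0, 0, 4], 0],
    [[0, 0, 4], 0],
    [[0, 0, 2.5], 0],
    [[0, 0, 1.5], 0],
    [[0, 0, 0], 0],
  ],
)

```text
clock: 13.58
tcp_pos: [480.8, -269.9, 32.0]
eef_rot: [-0.0, 0.704, 0.71, -0.0]
ft_force: [-0.2, -0.6, 0.4]
finger_gap: 85.7
finger_force: 0.0
```

drive_tool(
  targets=[
    [[0, 0, 0], 0],
    [[0, 0, 0], 0],
    [[0, 0, 0], 0],
    [[0, 0, 0], 0],
    [[0, 0, 0], 0],
    [[0, 0, 0], 0],
  ],
  gripper=1,
)

```text
clock: 14.32
tcp_pos: [481.1, -271.1, 33.5]
eef_rot: [0.001, 0.704, 0.71, 0.0]
ft_force: [-3.7, 1.4, 9.0]
finger_gap: 44.9
finger_force: 60.1
```

drive_tool(
  targets=[
    [[0, 0, -0.5], 0],
    [[0, 0, -1.5], 0],
    [[0, 0, -3], 0],
    [[0, 0, -3], 0],
    [[0, 0, -2], 0],
    [[2, -0.2, 0], 0],
    [[4, -0.5, 0], 0],
    [[4, -0.5, 0], 0],
    [[4, -0.5, 0], 0],
    [[4, -0.5, 0], 0],
  ],
)

```text
clock: 15.58
tcp_pos: [456.2, -88.8, 131.8]
eef_rot: [-0.0, 0.704, 0.71, -0.0]
ft_force: [1.3, -1.2, -1.1]
finger_gap: 44.7
finger_force: 61.4
```

drive_tool(
  targets=[
    [[4, -0.5, 0], 0],
    [[4, -0.5, 0], 0],
    [[4, -0.4, 0], 0],
    [[4, -0.4, 0], 0],
    [[4, -0.4, 0], 0],
    [[4, -0.4, 0], 0],
    [[4, -0.4, 0], 0],
    [[3, -0.3, 0], 0],
    [[2, -0.2, 0], 0],
    [[0, 0, 0], 0],
  ],
)

```text
clock: 16.82
tcp_pos: [418.3, 239.8, 131.8]
eef_rot: [-0.0, 0.703, 0.711, -0.0]
ft_force: [-0.5, 0.4, -1.5]
finger_gap: 44.6
finger_force: 61.4
```

Run:
```python
from ov import *
s=st(); p=s["tcp_pos"]; f=grab_frame("scene")
for r in silhouettes("egg_cup","scene")[:1]:
    ys,xs=np.nonzero(r["mask"]); print(r["score"],xs.min(),xs.max(),ys.min(),ys.max())
b=p[2]-33
cu=[(circ(p[0],p[1],b,21),(0,0,255)),(circ(p[0],p[1],b+50,24),(0,160,0))]
x,y=proj(f,[p[0],p[1],b+25])[0].astype(int)
overlay(f,cu,(x-35,y-25,x+35,y+25),6,"pics/c1.png")
```

```text
t 16.82 tcp [418.3 239.8 131.8] yaw 90.6 gap 44.6 ff 61.4 F [-0.5  0.4 -1.5] j6 0.43
```

View pics/c1.png

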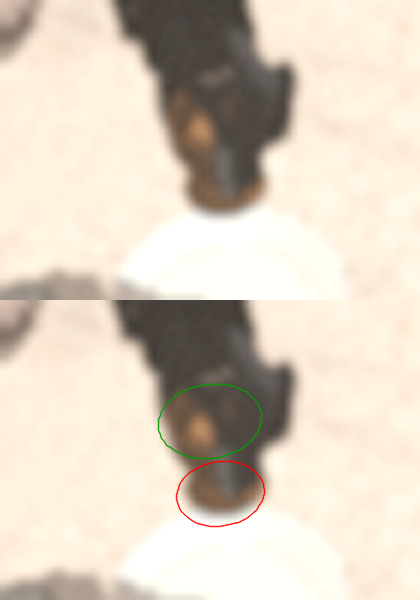

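The cup hangs upright, about 2 mm to -y of the TCP. Lowering it onto the plate.

drive_tool(
  targets=[
    [[0.1, 0.85, 2], -0.6],
    [[0, 0, 3], 0],
    [[0, 0, 2], 0],
    [[0, 0, 1.2], 0],
    [[0, 0, 0.6], 0],
    [[0, 0, 0.3], 0],
    [[0, 0, 0], 0],
    [[0, 0, 0], 0],
  ],
)

```text
clock: 17.92
tcp_pos: [428.3, 239.9, 41.7]
eef_rot: [0.0, 0.7, 0.714, 0.0]
ft_force: [-0.6, -0.4, -1.8]
finger_gap: 44.7
finger_force: 61.4
```

```bash
python3 -c "
from h import *
st()"
```

```text
t 17.93 tcp [428.3 239.9  41.7] yaw 91.07 gap 44.7 ff 61.4 F [-0.6 -0.4 -1.8] j6 0.42
```

drive_tool(
  targets=[
    [[0, 0, 0.15], 0],
    [[0, 0, 0.1], 0],
    [[0, 0, 0.05], 0],
    [[0, 0, 0], 0],
  ],
)

```text
clock: 18.42
tcp_pos: [428.3, 240.1, 39.4]
eef_rot: [0.0, 0.7, 0.714, 0.0]
ft_force: [-7.4, -2.3, 17.5]
finger_gap: 44.6
finger_force: 63.2
```

drive_tool(
  targets=[
    [[0, 0, 0], 0],
    [[0, 0, 0], 0],
    [[0, 0, 0], 0],
    [[0, 0, -1], 0],
    [[0, 0, -4], 0],
    [[0, 0, -5], 0],
    [[0, 0, -4], 1],
    [[-3, -0.1, -1], 0],
    [[-5.2, -0.1, 0], 0],
    [[-5.2, -0.1, 0], 0],
  ],
  gripper=-1,
)

```text
clock: 19.68
tcp_pos: [425.0, 104.6, 189.1]
eef_rot: [0.0, 0.706, 0.708, 0.0]
ft_force: [1.0, 0.4, 0.1]
finger_gap: 85.4
finger_force: 0.0
```

drive_tool(
  targets=[
    [[-5.2, -0.1, 0], 0],
    [[-5.2, -0.1, 0], 0],
    [[-5.2, -0.1, 0], 0],
    [[-5.2, -0.1, 0], 0],
    [[-5.2, -0.1, 0], 0],
    [[-5.2, -0.1, 0], 0],
    [[-5.2, -0.1, 0], 0],
    [[-5.2, -0.1, 0], 0],
    [[-5, -0.1, 0], 0],
    [[0, 0, 0], 0],
  ],
)

```text
clock: 20.92
tcp_pos: [416.1, -362.7, 188.4]
eef_rot: [0.0, 0.708, 0.706, -0.0]
ft_force: [0.2, 0.8, -0.6]
finger_gap: 85.3
finger_force: 0.0
```

Run:
```python
from ov import *
st(); a=[]
C=(427.5,238.5)
cu=[(circ(*C,56,24),(0,160,0)),(circ(*C,56,18.5),(255,0,0)),(circ(*C,6,21),(0,0,255))]
for n in("top","scene"):
    f=grab_frame(n); x,y=proj(f,[*C,25])[0].astype(int); overlay(f,cu,(x-30,y-25,x+30,y+25),6,"pics/t.png"); a.append(cv2.imread("pics/t.png"))
    for l in("egg_cup","egg","egg_block"):
        for r in silhouettes(l,n)[:1]: print(n,l,round(r["score"],2),np.round(r["xy"],1),at(f,r["xy"],35)[0])
cv2.imwrite("pics/c2.png",np.hstack(a))
```

```text
t 20.93 tcp [ 416.1 -362.7  188.4] yaw 89.89 gap 85.3 ff 0.0 F [ 0.2  0.8 -0.6] j6 -0.78
top egg_cup 0.62 [155.8 192.8] [433.91819498 247.83250401  35.        ]
top egg 0.63 [393.9 200.3] [ 419.78070821 -366.91795492   35.        ]
top egg_block 0.81 [384.5 198.5] [ 424.2701499  -342.22371823   35.        ]
scene egg_cup 0.54 [193.3 220.4] [434.61220174 236.50715705  35.        ]
scene egg 0.59 [161.2 238.2] [434.96017484 347.73561389  35.        ]
scene egg_block 0.74 [343.1 151.9] [ 375.7610447  -344.57838992   35.        ]
```

View pics/c2.png

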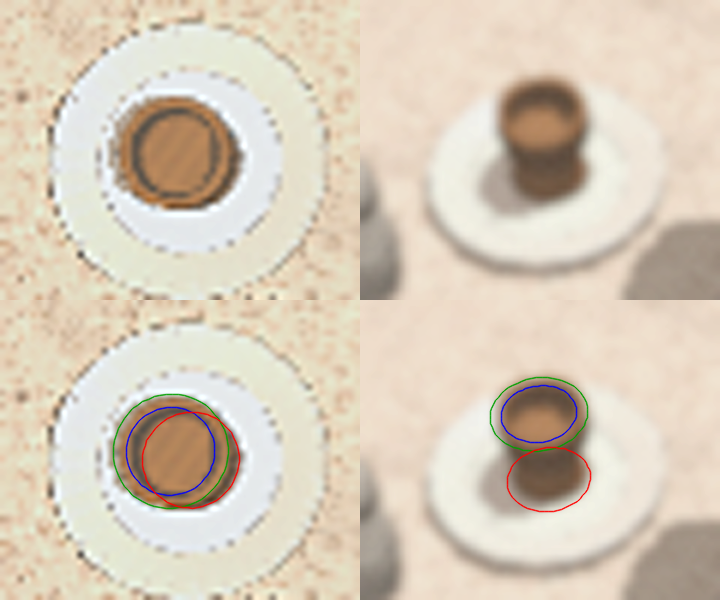

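The cup is upright on the plate at about (426.5, 236). Now the egg.

drive_tool(
  targets=[
    [[0.15, 0.1, 2], 0],
    [[0, 0, 4], 0],
    [[0, 0, 4], 0],
    [[0, 0, 2.5], 0],
    [[0, 0, 1.7], 0],
    [[0, 0, 1], 0],
    [[0, 0, 0], 0],
  ],
)

```text
clock: 22.2
tcp_pos: [417.9, -358.6, 36.3]
eef_rot: [-0.0, 0.707, 0.708, 0.0]
ft_force: [0.4, -0.9, -0.2]
finger_gap: 85.6
finger_force: 0.0
```

drive_tool(
  targets=[
    [[0, 0, 0], 0],
    [[0, 0, 0], 0],
    [[0, 0, 0], 0],
    [[0, 0, 0], 0],
    [[0, 0, 0], 0],
    [[0, 0, 0], 0],
  ],
  gripper=1,
)

```text
clock: 22.95
tcp_pos: [416.4, -358.9, 37.1]
eef_rot: [-0.001, 0.707, 0.707, -0.001]
ft_force: [-16.7, 1.1, 14.7]
finger_gap: 41.0
finger_force: 58.9
```

drive_tool(
  targets=[
    [[0, 0, -0.5], 0],
    [[0, 0, -1], 0],
    [[0, 0, -2], 0],
    [[0, 0, -3], 0],
    [[0, 0, -3], 0],
    [[0, 0, -3], 0],
    [[2, 0, 0], 0],
    [[4, 0.1, 0], 0],
    [[4, 0.1, 0], 0],
    [[4, 0.1, 0], 0],
  ],
)

```text
clock: 24.2
tcp_pos: [420.2, -216.6, 160.7]
eef_rot: [-0.0, 0.707, 0.708, -0.0]
ft_force: [0.5, 0.9, 0.1]
finger_gap: 41.0
finger_force: 60.6
```

drive_tool(
  targets=[
    [[4, 0.1, 0], 0],
    [[4, 0.1, 0], 0],
    [[4, 0.1, 0], 0],
    [[4, 0.1, 0], 0],
    [[4, 0.1, 0], 0],
    [[4, 0.1, 0], 0],
    [[4, 0.1, 0], 0],
    [[4, 0, 0], 0],
    [[4, 0, 0], 0],
    [[4, 0, 0], 0],
  ],
)

```text
clock: 25.45
tcp_pos: [426.1, 183.0, 160.8]
eef_rot: [-0.0, 0.706, 0.708, -0.0]
ft_force: [0.4, -0.8, -0.2]
finger_gap: 40.8
finger_force: 60.6
```

drive_tool(
  targets=[
    [[4, 0, 0], 0],
    [[2.5, 0, 0], 0],
    [[0, 0, 0], 0],
    [[0, 0, 0], 0],
  ],
)

```text
clock: 25.95
tcp_pos: [426.5, 245.9, 160.9]
eef_rot: [-0.0, 0.707, 0.708, -0.0]
ft_force: [0.4, -0.1, -1.2]
finger_gap: 41.2
finger_force: 60.6
```

Run:
```python
from ov import *
s=st(); p=s["tcp_pos"]; f=grab_frame("scene")
for r in silhouettes("egg","scene")[:2]:
    ys,xs=np.nonzero(r["mask"]); print(r["score"],xs.min(),xs.max(),ys.min(),ys.max())
t=np.linspace(0,2*np.pi,60); z0=p[2]+1
up=np.where(np.sin(t)>0,32,25)
v=np.array(f["extrinsics"])[:3,0]
pr=np.c_[p[0]+v[0]*22*np.cos(t),p[1]+v[1]*22*np.cos(t),z0+up*np.sin(t)]
cu=[(circ(p[0],p[1],z0,22),(0,0,255)),(pr,(0,160,0)),(circ(426.5,236,56,18.5),(255,0,0))]
x,y=proj(f,p)[0].astype(int)
overlay(f,cu,(x-35,y-25,x+35,y+35),5,"pics/e1.png")
```

```text
t 25.95 tcp [426.5 245.9 160.9] yaw 90.08 gap 41.2 ff 60.6 F [ 0.4 -0.1 -1.2] j6 0.45
```

View pics/e1.png

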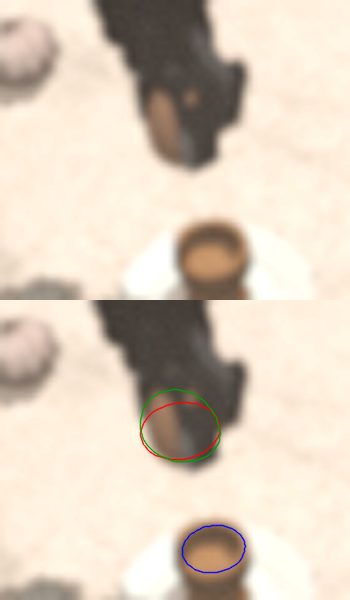

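The egg is held upright, about 2 mm to -y of the TCP. Aligning over the cup and lowering.

drive_tool(
  targets=[
    [[-0.8, 0, 2], 0],
    [[0, 0, 3], 0],
    [[0, 0, 2], 0],
    [[0, 0, 1], 0],
    [[0, 0, 0.4], 0],
    [[0, 0, 0], 0],
    [[0, 0, 0], 0],
  ],
)

```text
clock: 26.92
tcp_pos: [427.4, 238.4, 77.9]
eef_rot: [0.0, 0.707, 0.708, 0.0]
ft_force: [-0.3, 0.3, -0.8]
finger_gap: 41.0
finger_force: 60.6
```

Run:
```python
from ov import *
s=st(); p=s["tcp_pos"]; a=[]
z0=p[2]; C=(426.5,236)
cu=[(circ(p[0],p[1]-2,z0,22),(0,0,255)),(circ(*C,56,18.5),(255,0,0)),(circ(*C,56,24),(0,160,0))]
for n in("scene","top"):
    f=grab_frame(n); x,y=proj(f,p)[0].astype(int); overlay(f,cu,(x-30,y-25,x+30,y+25),6,"pics/t.png"); a.append(cv2.imread("pics/t.png"))
cv2.imwrite("pics/e2.png",np.hstack(a))
```

```text
t 26.93 tcp [427.4 238.4  77.9] yaw 90.07 gap 41.0 ff 60.6 F [-0.3  0.3 -0.8] j6 0.43
```

View pics/e2.png

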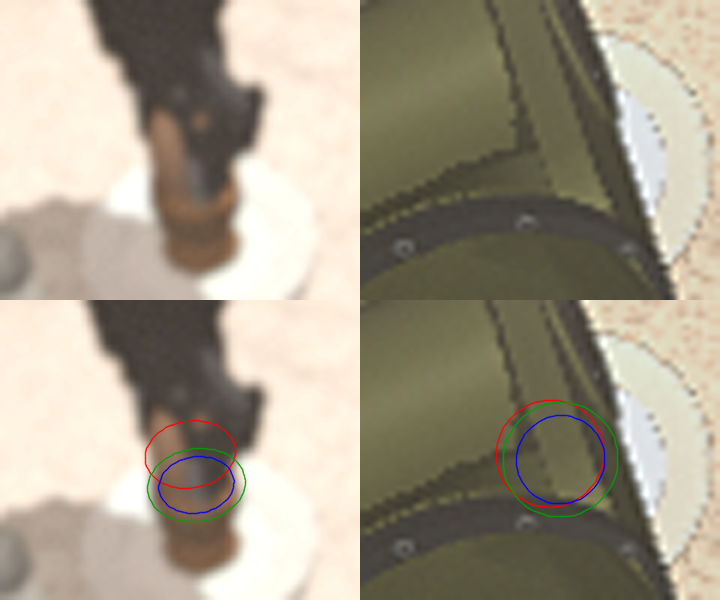

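drive_tool(
  targets=[
    [[0, 0, 0.2], 0],
    [[0, 0, 0.2], 0],
    [[0, 0, 0.1], 0],
    [[0, 0, 0], 0],
  ],
)

```text
clock: 27.52
tcp_pos: [427.1, 238.4, 72.2]
eef_rot: [-0.0, 0.707, 0.708, 0.0]
ft_force: [1.2, -0.3, -1.0]
finger_gap: 40.8
finger_force: 60.7
```

drive_tool(
  targets=[
    [[0, 0, 0.1], 0],
    [[0, 0, 0.05], 0],
    [[0, 0, 0], 0],
  ],
)

```text
clock: 27.9
tcp_pos: [427.3, 238.5, 71.1]
eef_rot: [0.0, 0.707, 0.708, 0.0]
ft_force: [-0.7, 0.2, 4.2]
finger_gap: 40.9
finger_force: 61.1
```

drive_tool(
  targets=[
    [[0, 0, 0.05], 0],
    [[0, 0, 0], 0],
  ],
)

```text
clock: 28.15
tcp_pos: [427.5, 238.6, 70.9]
eef_rot: [0.0, 0.707, 0.708, 0.001]
ft_force: [-1.1, 2.7, 9.5]
finger_gap: 40.7
finger_force: 61.5
```

drive_tool(
  targets=[
    [[0, 0, 0], 0],
    [[0, 0, 0], 0],
    [[0, 0, 0], 0],
    [[0, 0, 0], 0],
    [[0, 0, -1.5], 0],
    [[0, 0, -4], 0],
    [[0, 0, -4], 0],
    [[0, 0, -3], 0],
    [[-4, 0, 0], 0],
    [[-5, 0, 0], 0],
  ],
  gripper=-1,
)

```text
clock: 29.4
tcp_pos: [427.1, 147.7, 196.6]
eef_rot: [0.0, 0.706, 0.708, 0.001]
ft_force: [0.2, -0.1, -0.2]
finger_gap: 85.5
finger_force: 0.0
```

drive_tool(
  targets=[
    [[-5, 0.4, 0], 0],
    [[-5, 0.8, 0], 0],
    [[-5, 0.9, 0], 0],
    [[-5, 0.9, 0], 0],
    [[-5, 0.9, 0], 0],
    [[-4.3, 0.9, 0], 0],
    [[0, 1, 0], 0],
    [[0, 0, 0], 0],
  ],
)

```text
clock: 30.4
tcp_pos: [485.8, -144.2, 195.7]
eef_rot: [0.0, 0.707, 0.708, 0.0]
ft_force: [-0.3, -0.4, 0.1]
finger_gap: 85.3
finger_force: 0.0
```

Run:
```python
from ov import *
st(); a=[]
C=(426.5,236)
cu=[(circ(*C,70,22),(0,0,255)),(circ(*C,56,24),(0,160,0)),(circ(*C,6,21),(255,0,0))]
for n in("scene","top"):
    f=grab_frame(n); x,y=proj(f,[*C,40])[0].astype(int); overlay(f,cu,(x-30,y-25,x+30,y+25),6,"pics/t.png"); a.append(cv2.imread("pics/t.png"))
cv2.imwrite("pics/e3.png",np.hstack(a))
```

```text
t 30.4 tcp [ 485.8 -144.2  195.7] yaw 90.07 gap 85.3 ff 0.0 F [-0.3 -0.4  0.1] j6 -0.36
```

View pics/e3.png

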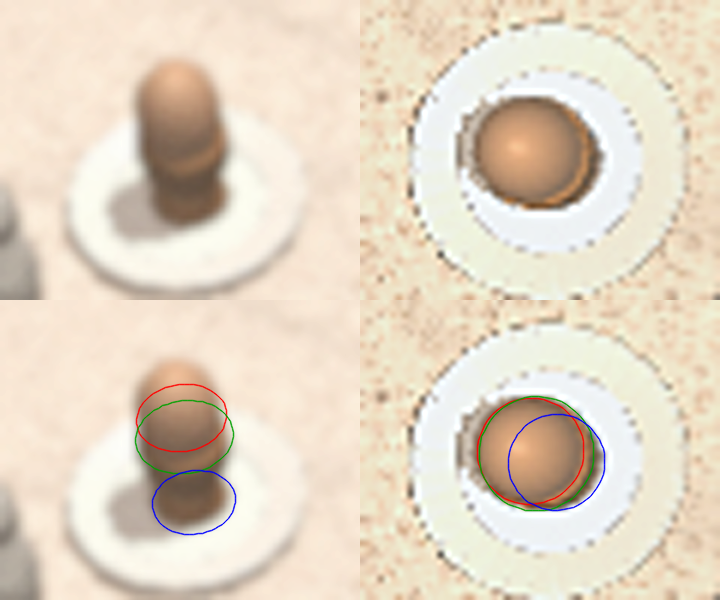

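The egg is seated upright in the cup. Now the spoon: turn to 94°, align and descend.

drive_tool(
  targets=[
    [[0, 0.2, 2], -4],
    [[0, 0, 4], 0],
    [[0, 0, 4], 0],
    [[0, 0, 4], 0],
    [[0, 0, 2], 0],
    [[0, 0, 1.2], 0],
    [[0, 0, 0.6], 0],
    [[0, 0, 0], 0],
  ],
  gripper=-0.4,
)

```text
clock: 31.5
tcp_pos: [487.7, -144.5, 17.7]
eef_rot: [0.0, 0.681, 0.732, 0.0]
ft_force: [-0.1, 0.4, 0.8]
finger_gap: 59.8
finger_force: 0.0
```

```bash
python3 -c "
from h import *
st()"
```

```text
t 31.5 tcp [ 487.7 -144.5   17.7] yaw 94.09 gap 59.8 ff 0.0 F [-0.1  0.4  0.8] j6 -0.43
```

drive_tool(
  targets=[
    [[0, 0, 0.4], 0],
    [[0, 0, 0], 0],
    [[0, 0, 0], 0],
    [[0, 0, 0], 0],
    [[0, 0, 0], 0],
    [[0, 0, 0], 0],
    [[0, 0, 0], 0],
    [[0, 0, 0], 0],
    [[0, 0, 0], 0],
    [[0, 0, 0], 0],
  ],
  gripper=1,
)

```text
clock: 32.75
tcp_pos: [487.7, -144.6, 13.8]
eef_rot: [0.0, 0.682, 0.732, 0.0]
ft_force: [-1.5, 1.7, 3.8]
finger_gap: 17.9
finger_force: 58.3
```

drive_tool(
  targets=[
    [[0, 0, -0.5], 0],
    [[0, 0, -1], 0],
    [[0, 0, -2], 0],
    [[0, 0, -3], 0],
    [[0, 0, -4], 0],
    [[0, 0, -3.5], 0],
    [[3, -0.4, 0], 0],
    [[4, -0.6, 0], 0],
    [[4, -0.6, 0], 0],
    [[4, -0.6, 0], 0],
  ],
)

```text
clock: 34.0
tcp_pos: [454.6, 4.6, 154.1]
eef_rot: [0.0, 0.682, 0.732, 0.0]
ft_force: [1.5, 0.1, 1.4]
finger_gap: 18.2
finger_force: 58.6
```

drive_tool(
  targets=[
    [[4, -0.6, 0], 0],
    [[4, -0.6, 0], 0],
    [[4, -0.5, 0], 0],
    [[1.8, -0.2, 0], 10.4],
    [[0, 0, 0], 10.4],
    [[0, 0, 0], 10.4],
    [[0, 0, 0], 10.4],
    [[0, 0, 0], 10.4],
    [[0, 0, 0], 10.4],
    [[0, 0, 0], 10.4],
  ],
)

```text
clock: 35.25
tcp_pos: [426.2, 139.8, 154.0]
eef_rot: [-0.0, 0.983, 0.182, 0.0]
ft_force: [-0.1, 0.2, 0.4]
finger_gap: 18.1
finger_force: 58.6
```

drive_tool(
  targets=[
    [[0, 0, 0], 10.4],
    [[0, 0, 0], 10.4],
    [[0, 0, 0], 0],
    [[0, 0, 0], 0],
  ],
)

```text
clock: 35.75
tcp_pos: [426.2, 139.8, 153.6]
eef_rot: [-0.0, 1.0, 0.006, 0.0]
ft_force: [-0.4, -0.4, -0.4]
finger_gap: 18.2
finger_force: 58.6
```

Run:
```python
from ov import *
s=st(); p=s["tcp_pos"]; a=[]
zb=p[2]-13.8
cu=[([[p[0]-69,p[1],zb+3],[p[0]+69,p[1],zb+3]],(0,0,255)),(circ(p[0]+55,p[1],zb+6,14),(0,160,0))]
for n in("scene","top"):
    f=grab_frame(n); x,y=proj(f,p)[0].astype(int); overlay(f,cu,(x-38,y-30,x+38,y+30),5,"pics/t.png"); a.append(cv2.imread("pics/t.png"))
    for r in silhouettes("teaspoon",n)[:1]:
        ys,xs=np.nonzero(r["mask"]); W=at(f,np.c_[xs,ys],zb+5); print(n,r["score"],len(xs),W.min(0),W.max(0))
cv2.imwrite("pics/sp.png",np.hstack(a))
```

```text
t 35.75 tcp [426.2 139.8 153.6] yaw 0.7 gap 18.2 ff 58.6 F [-0.4 -0.4 -0.4] j6 1.79
scene 0.58 40 [367.76293582 134.77711573 144.78251228] [421.51331342 144.94732794 144.78251228]
```

View pics/sp.png

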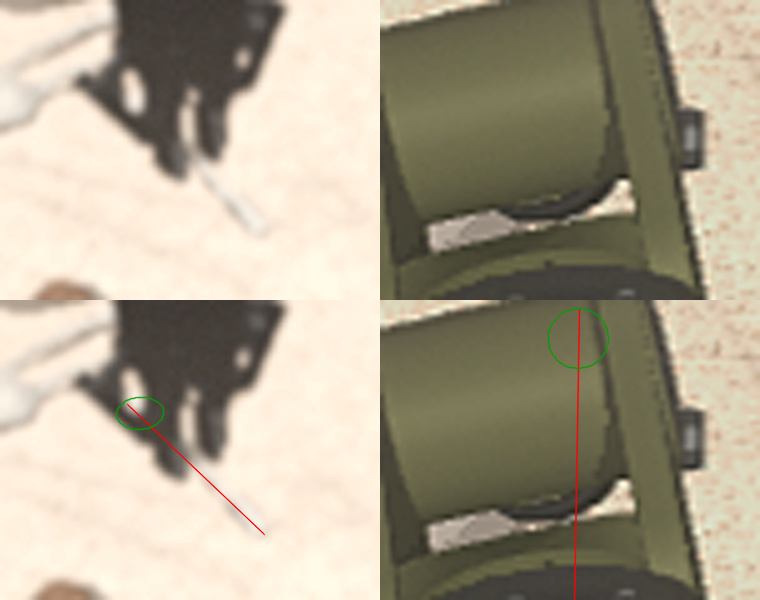

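The spoon is held straight with its bowl forward. Lowering.

drive_tool(
  targets=[
    [[0, 0, 2], 0.7],
    [[0, 0, 4], 0],
    [[0, 0, 3.5], 0],
    [[0, 0, 2.5], 0],
    [[0, 0, 1], 0],
    [[0, 0, 0.6], 0],
    [[0, 0, 0.2], 0],
    [[0, 0, 0], 0],
  ],
)

```text
clock: 36.95
tcp_pos: [426.5, 139.9, 15.8]
eef_rot: [-0.0, 1.0, -0.002, 0.0]
ft_force: [0.7, -0.1, -0.1]
finger_gap: 18.3
finger_force: 58.6
```

drive_tool(
  targets=[
    [[0, 0, 0.1], 0],
    [[0, 0, 0.1], 0],
    [[0, 0, 0], 0],
  ],
)

```text
clock: 37.33
tcp_pos: [426.4, 139.8, 13.8]
eef_rot: [-0.0, 1.0, -0.002, 0.0]
ft_force: [-2.6, -0.7, 7.3]
finger_gap: 18.3
finger_force: 59.4
```

drive_tool(
  targets=[
    [[0, 0, 0], 0],
    [[0, 0, 0], 0],
    [[0, 0, 0], 0],
    [[0, 0, -1], 0],
    [[0, 0, -3], 0],
    [[0, 0, -5], 0],
    [[0, 0, -6], 0],
    [[0, 6, -5], 0],
    [[0, 6, 0], 0],
    [[0, 6, 0], 0],
  ],
  gripper=0.15,
)

```text
clock: 38.58
tcp_pos: [425.3, -29.8, 204.6]
eef_rot: [0.0, 1.0, -0.002, 0.001]
ft_force: [1.2, -1.0, 0.2]
finger_gap: 36.1
finger_force: 0.0
```

drive_tool(
  targets=[
    [[0, 6, 0], 0],
    [[0, 6, 0], 0],
    [[0, 6, 0], 0],
    [[0, 6, 0], 0],
    [[0, 6, 0], 0],
    [[0, 6, 0], 0],
    [[0, 0, 0], 0],
  ],
)

```text
clock: 39.45
tcp_pos: [423.1, -391.1, 203.1]
eef_rot: [-0.0, 1.0, -0.004, -0.0]
ft_force: [-0.4, 1.4, 0.0]
finger_gap: 36.3
finger_force: 0.0
```

Run:
```python
from ov import *
st(); P=np.array([427,238.5,0]); a=[]
f=grab_frame("top")
for r in silhouettes("teaspoon","top")[:2]:
    ys,xs=np.nonzero(r["mask"]); W=at(f,np.c_[xs,ys],5)[:,:2]; mu=W.mean(0); v=np.linalg.svd(W-mu)[2][0]; v*=np.sign(v[0]); t=(W-mu)@v
    print("spoon",r["score"],mu+v*(t.max()+t.min())/2-P[:2],np.degrees(np.arctan2(v[1],v[0])),t.max()-t.min())
for l,z in(("salt",50),("egg_cup",45),("egg",75),("lime",20)):
    for r in silhouettes(l,"top")[:1]: print(l,round(r["score"],2),r["xy"],at(f,r["xy"],z)[0]-P)
cu=[(circ(427,345.5,66,22),(0,160,0)),(circ(427,345.5,0,22),(0,0,255)),([[427-69,139.5,3],[427+69,139.5,3]],(0,0,255)),(circ(427,238.5,13,60),(255,0,0))]
overlay(f,cu,(110,165,230,225),6,"pics/fin.png")
```

```text
t 39.45 tcp [ 423.1 -391.1  203.1] yaw -0.44 gap 36.3 ff 0.0 F [-0.4  1.4  0. ] j6 0.77
spoon 0.54 [ -1.73326185 -98.07861254] 0.03653884685128128 134.1629645357986
salt 0.56 [115.6, 196.0] [ -3.27358825 107.5788377   50.        ]
egg_cup 0.38 [164.1, 198.4] [ -7.9055422  -13.84233453  45.        ]
egg 0.72 [160.1, 194.3] [ 0.15556425 -8.68550921 75.        ]
lime 0.63 [335.0, 206.9] [ -24.69498328 -454.01576519   20.        ]
```

View pics/fin.png

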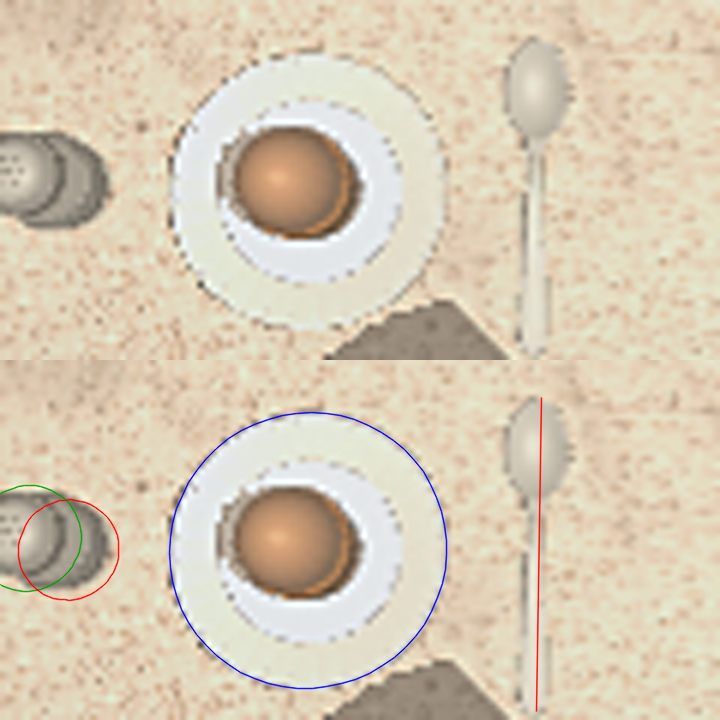

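The overhead view agrees: spoon at (-2,-98) mm from the plate's centre and straight, salt at (-3,+108), and the egg and cup near the middle. Handing in.

```bash
python3 -c "
from rig import *
print(hand_in())"
```

```text
the job is handed in; nothing more can be done
None
```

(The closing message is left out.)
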